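Edge a brass escutcheon out of the filing block and lay it on the polishing rest

ROBOT

A 7-joint arm with a two-finger parallel gripper is mounted at the origin on the work surface. World frame = base frame: x ahead of the robot, y to its left, z up, the work surface at z = 0. Lengths are in m, angles in rad, forces in N, time in s.
With the tool pointing down it reaches from about 0.4 to 0.875 m from the base axis. Payload 19.3 kg.
Tool frame: the origin (TCP) lies midway between the tips of the shut fingers; the grasp point (between the pads) lies robot.grasp_offset behind it (robot.grasp_offset is the distance from the TCP to the grasp point, in m); z points along the fingers, y is the line along which they close (so a half turn about z gives the same grasp; the last joint's range is limited). The gripper opens to 85 mm and grips with 20 to 120 N. Pads are 22 mm wide; open, the fingers measure 114 mm over their backs; the gripper's body (76 mm by 85 mm) begins 54 mm behind the grasp point. The pads swing forward as they close: fully open they stand 13 mm farther back than shut.
Start: joints at [-1.352, 0.521, -0.036, 1.599, 0.021, 1.021, -0.113], TCP at [0.178, 0.599, 0.231] pointing down, gripper open.
Joint ranges: [-2.91, 2.91], [-0.3, 2.13], [-1.5, 1.42], [0.17, 2.43], [-1.26, 4.41], [0.16, 1.93], [-2.52, 2.52]. Speed limits (rad/s): [1.89, 1.89, 2.39, 2.39, 3.01, 3.01, 3.01].

INTERFACE

Orientations are given as a unit quaternion [x, y, z, w].
In Python, from station import robot, eyes, finish_job gives the robot as it stands.
- The arm moves only by the tool step_arm, never from a script. Its arguments are lists of equal length, an entry for each row: "translation": the shift along the tool's x, y, z each as a share of 60 mm, from -1 to 1, a list of three; "roll": the turn about the tool's z as a share of 0.5 rad, from -1 to 1. In form: {"translation": [[x, y, z], ...], "roll": [roll, ...]}. A call has exactly 5 rows; each row shifts and turns the commanded pose from where the row before left it, along the tool's axes as they then stand; what a row does not reach is not made up. A row lasts 1/8 s, in which the tool goes at most 62.5 mm and 10.7 degrees, less where a joint would pass 70% of its speed; a pose out of reach is approached as far as the arm can. A call with a number of a shift or a turn outside -1 to 1 is refused whole. A call with a gripper value outside its range is refused whole. "grip" is the opening, from -1 (shut) to 1 (fully open), set as the call begins (left out, the last holds). The fingers move at their own pace and stop on an object; "force" is the grip in N (left out, the last holds). Time passes only in rows, so rows that do not move let the fingers close, or fill a call up. It gives the time, the measured TCP pose, the force, the opening and the grip force at its end, in the units of the state.
- robot.read_state(): the state, without advancing time (a new reading comes with each control period).
- eyes.grab_frame(name): name is "scene" or "top" or "wrist"; returns a dict with "pixels" (480x640x3 uint8, red, green, blue), "camera_matrix" (3x3 intrinsics, pixels), "k1" (the pictures are not rectified: a ray, as slopes to the right and down, at radius r is drawn at 1 + k1 r^2 times it, then the intrinsics apply), "world_to_cam" (4x4, takes a point from world to camera coordinates); the wrist camera has in their place "mount" (4x4, takes a point from camera to tool coordinates, whose origin is the TCP and whose axes are the flange's). Camera axes: x right, y up, looking along -z (the intrinsics and any distortion apply to the point x, -y, -z); pixel columns grow to the right and rows downward; lengths in m; the calibration is good to about 2 mm. A picture is of the moment at which its call begins: read the wrist's pose just before it. There is no depth.
- finish_job(): hands the job in; it is judged then, once.
Trained networks look in a picture, given as the dict that the camera call returned (one of the last four; its "shot" number tells which), for a name from the list of things; names that differ only in an ending like _2 or _b are one class to them, and where a whole thing is asked for, a point or a joint stands for the part that bears it (a point fixed in the world has none). Each returns a list of dicts, best first, with "confidence" (0 to 1); they miss things now and then, are a little off and sometimes report something else, mostly with a low value. They report only what shows in the picture. A call takes as long as a camera call.
- eyes.recognise(query, picture): "box" ([left, top, width, height] in pixels, round what is visible of it).
- eyes.pinpoint(query, picture): "xy" ([column, row] in pixels: a listed point, or the origin of a listed thing).
The state is a dict: "t": time; "joints": joint angles; "qd": joint speeds; "tau": joint torques, N m; "eef_pos": TCP position; "tcp_rot": TCP orientation; "ft_force": force on the tool from outside, world axes, zero at the start; "ft_torque": the same for the moment, N m; "finger_gap": opening from 0.0 (shut) to 1.0 (fully open); "finger_force": force on a finger pad.
Only numpy, scipy, OpenCV 4.12 (cv2) and the standard library are available. Lean on these libraries where they do the work, as an engineer would, in place of code of your own. Each camera call takes 0.05 s, during which the arm holds its last target. There are 200 camera calls.

TASK

The brass door escutcheon lies sunk between the steel guides of the filing block, where its sides cannot be gripped: feel for its top, press on it lightly, never hard, and edge it along the channel out over the block's open front end until enough overhangs to pinch, without letting it tip off. Then pinch the overhanging part by its two long sides, lift it clear of the block, and lay it flat, lengthwise and centred on the narrow felt-topped polishing rest, and let go. Leave all the other things where they are, and do not drop the escutcheon.

Things in the scene. Friction and masses are not known exactly. Their poses are not given: they have to be found in the camera images.
- loupe: Tortoiseshell loupe, a 40 mm wide, 26 mm high cup with a flat handle; bystander. Origin under the cup.
- bowl: Grey enamel bowl, 150 mm across, 50 mm high; bystander. Origin under its centre.
- padlock: Brass padlock lying flat, 80 x 42 x 18 mm; bystander. Origin under its body.
- polish: Round tin of polish, 64 mm across, 55 mm high; bystander. Origin under its centre.
- brush: Brush lying flat, 160 mm long; bystander.
- key_a: Uncut steel key, 70 mm long, 3 mm thick, lying flat; bystander.
- key_b: Another such key; bystander.
- lock_barrel: Brass lock barrel standing on end, 32 mm across, 32 mm high; bystander. Origin under its centre.
- escutcheon_center (a point): Centre, half-way up its flange, of the brass door escutcheon: a flat flange 130 long (x axis) x 54 wide (y) x 10 mm thick (z up) with a flat raised panel 124 x 48 mm on top. It weighs 0.3 to 0.45 kg. It starts in the filing block's channel, about 2 mm clear of the guide on either side and 2 to 10 mm short of the rear stop, below the top of guides and stop.
- escutcheon: The same; origin at the centre of its underside. The panel is rigid, but its top stands 1 to 11 mm above the flange, differing from one escutcheon to the next and not measured: find it by touch, slowly (10 mm/s or less). Shut fingers pressing down on it with 10 to 15 N drag it along; with under about 8 N they may slip. Over 25 N between escutcheon and block (weight included) mars it.
- block_edge (a point): Middle of the open front edge of the filing block's bed, at bed height, 50 mm above the counter. x runs along the channel from this edge to the rear stop (the plate comes out towards -x), y across, z up. The escutcheon's centre starts 70 to 78 mm from here along x; bring it to 12 to 25 mm (overhang 40 to 53 mm), flat on the bed, before pinching; at 0 it tips off. Below is only the counter.
- block: Filing block, fixed; origin under its centre on the counter, axes as block_edge. Plywood, 160 long x 86 wide x 50 mm high; on it two dark steel guides (22 mm high, 14 mm wide, full length, 58 mm apart inside) and a steel stop of the same height across the rear end, its inner face 145 mm from the front edge. Shut fingers go down between the guides.
- rest_top (a point): Centre of the felt top of the polishing rest (fixed), 50 mm above the counter: an upright wooden rib 120 long (x axis) x 30 wide (y) on a foot 150 x 90 x 8 mm. Fingers that hold the escutcheon by its long sides pass down either side of the rib. The escutcheon's long axis goes along this x axis (either way round), its centre over this point within 20 mm lengthwise, 10 mm crosswise.

How it is judged:
By the outcome, as a careful person would: the job done as asked, in the order asked, and still so for the second after the job is handed in, with the robot touching nothing.
It also fails if it takes over 70 s, if anything falls off the work surface, if the arm or the gripper's body presses on something with over 40 N, if the wrist force passes 120 N, or if a joint passes its speed limit or range.

## Working session

There is one attempt and no reset: what is moved stays moved. The work goes in short steps, Python scripts to look and compute and a tool call to move; the robot and the scene stay as the last step left them, time stands still between calls to the robot, and variables do not carry over. Pictures are saved under pics/ and viewed, at most 10 in all, crops included, and the job is handed in when it is done.

Besides the shell and the picture viewer there is one more tool, called after ">>>" in YAML: its name, and indented under it one key for each argument. step_arm: Moves the arm, as the interface text tells. Shift numbers are shares of 60 mm and turn numbers shares of 0.5 rad, none past 1 either way. Its arguments: {"type":"object","properties":{"translation":{"type":"array"},"roll":{"type":"array"},"grip":{"type":"number"},"force":{"type":"number"}},"required":["translation","roll"]}

```bash
ls; mkdir -p pics; cat > h.py <<'E'
import numpy as np, cv2
from scipy.spatial.transform import Rotation as R
from station import robot, eyes, finish_job
def w2c(f, s=None):
    if "world_to_cam" in f: return np.array(f["world_to_cam"])
    T=np.eye(4); T[:3,:3]=R.from_quat(s["tcp_rot"]).as_matrix(); T[:3,3]=s["eef_pos"]
    return np.linalg.inv(T@np.array(f["mount"]))
def ray(f,xy,W):
    K=np.array(f["camera_matrix"],float)
    # k1 model = OpenCV radial distortion
    u=cv2.undistortPoints(np.array([[xy]],float),K,np.array([f["k1"],0,0,0,0.]))[0,0]
    C=np.linalg.inv(W); d=C[:3,:3]@np.array([u[0],-u[1],-1]); return C[:3,3],d/np.linalg.norm(d)
def tri(rays):
    A=sum(np.eye(3)-np.outer(d,d) for o,d in rays); b=sum((np.eye(3)-np.outer(d,d))@o for o,d in rays)
    p=np.linalg.solve(A,b); return p,[np.linalg.norm(np.cross(p-o,d)) for o,d in rays]
def atz(o,d,z): return o+d*(z-o[2])/d[2]
def proj(f,p,W):
    K=np.array(f["camera_matrix"],float); c=(W@np.r_[p,1])[:3]; u=np.array([c[0],-c[1]])/-c[2]
    u=u*(1+f["k1"]*(u@u)); return K[:2,:2]@u+K[:2,2]
def save(f,n): cv2.imwrite(f"pics/{n}.png",f["pixels"][:,:,::-1])
E
python3 - <<'E'
from h import *
s=robot.read_state(); print({k:np.round(v,3) for k,v in s.items()}, robot.grasp_offset)
print(R.from_quat(s["tcp_rot"]).as_matrix().round(3))
F={}
for c in("scene","top"):
    f=eyes.grab_frame(c); save(f,c+"0"); W=w2c(f); F[c]=(f,W)
    print(c,f["k1"],np.linalg.inv(W)[:3,3].round(3))
    for q in("escutcheon_center","escutcheon","block_edge","block","rest_top","loupe","bowl","padlock","polish","brush","key_a","lock_barrel"):
        z={"block_edge":.05,"rest_top":.05,"escutcheon_center":.055,"escutcheon":.05}.get(q,0)
        for r in eyes.pinpoint(q,f)[:3]:
            o,d=ray(f,r["xy"],W); print(c,q,np.round(r["xy"],1),round(r["confidence"],2),atz(o,d,z).round(3))
E
```

```text
pics
{'t': np.float64(0.0), 'joints': array([-1.352,  0.522, -0.036,  1.6  ,  0.021,  1.021, -0.113]), 'qd': array([-0.001,  0.001,  0.002, -0.001,  0.   ,  0.   ,  0.001]), 'tau': array([-0.0000e+00, -9.2710e+01,  1.9790e+00, -3.6991e+01,  1.8000e-02,
        9.0000e-03, -0.0000e+00]), 'eef_pos': array([0.178, 0.599, 0.231]), 'tcp_rot': array([ 0.144,  0.99 , -0.001, -0.   ]), 'ft_force': array([ 0.002, -0.28 ,  0.39 ]), 'ft_torque': array([ 0.038, -0.046,  0.011]), 'finger_force': np.float64(0.0), 'finger_gap': np.float64(1.002)} 0.0187
[[-0.959  0.285 -0.   ]
 [ 0.285  0.959 -0.001]
 [-0.    -0.001 -1.   ]]
scene -0.03043576664388648 [ 1.217 -0.429  0.914]
scene escutcheon_center [385.  211.5] 0.57 [0.595 0.161 0.055]
scene escutcheon [382.8 212.9] 0.76 [0.591 0.158 0.05 ]
scene escutcheon [388.4 291. ] 0.36 [0.759 0.037 0.05 ]
scene block_edge [358.3 193.2] 0.91 [0.513 0.152 0.05 ]
scene block_edge [282.  219.2] 0.7 [ 0.485 -0.028  0.05 ]
scene block [384.8 228.3] 0.7 [0.595 0.166 0.   ]
scene rest_top [242.7 267.1] 0.75 [ 0.551 -0.16   0.05 ]
scene loupe [346.9 291.9] 0.55 [ 0.6
[... 858 characters left out ...]
.34 [ 0.644 -0.375  0.05 ]
top block_edge [265.7 258.4] 0.95 [0.516 0.16  0.05 ]
top block_edge [265.4 230.2] 0.7 [0.592 0.164 0.05 ]
top block [268.2 228.4] 0.71 [0.607 0.164 0.   ]
top rest_top [386.2 251.5] 0.76 [ 0.543 -0.155  0.05 ]
top loupe [326.6 202.7] 0.73 [0.684 0.005 0.   ]
top bowl [172.8 240.6] 0.97 [0.566 0.425 0.   ]
top padlock [189.7 274.2] 0.85 [0.474 0.371 0.   ]
top polish [471.7 213.2] 0.89 [ 0.664 -0.397  0.   ]
top brush [475.3 295.3] 0.73 [ 0.439 -0.399 -0.   ]
top key_a [326.  294.2] 0.64 [ 0.431 -0.     0.   ]
top key_a [308.5 186.5] 0.59 [0.729 0.057 0.   ]
top key_a [348.1 184.9] 0.18 [ 0.737 -0.054  0.   ]
top lock_barrel [350.8 184.4] 0.6 [ 0.738 -0.062  0.   ]
```

```bash
python3 - <<'E'
import cv2
a=cv2.imread("pics/top0.png")[150:330,140:500]; cv2.imwrite("pics/topc.png",cv2.resize(a,(800,400),interpolation=2))
E
```

```text
(no output)
```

View pics/topc.png

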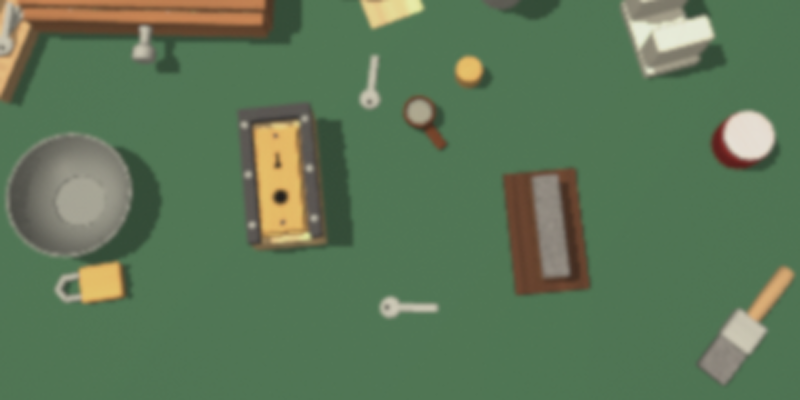

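View pics/scene0.png

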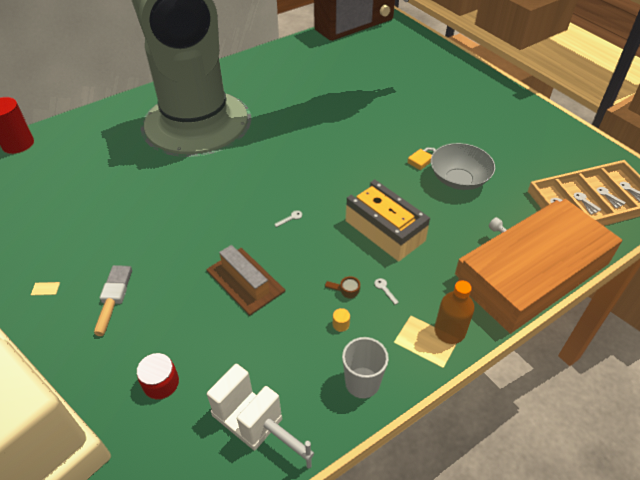

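The block opens towards the robot, with its front edge at about crop pixel (290,240). The channel is yawed a few degrees. The rest sits to the right, its felt top running from about (545,180) to (558,275). I'm moving over for a wrist-camera view.

>>> step_arm:
  translation:
    - [-0.75,-0.52,-0.08]
    - [-0.75,-0.52,-0.08]
    - [-0.75,-0.52,-0.08]
    - [-0.75,-0.52,-0.08]
    - [-0.75,-0.52,-0.08]
  roll: [0,0,0,0,0]

```text
t: 1.92
eef_pos: [0.3503, 0.384, 0.2556]
tcp_rot: [0.144, 0.99, 0.0, 0.0]
ft_force: [1.1, -0.8, 0.1]
finger_gap: 1.001
finger_force: 0.0
```

>>> step_arm:
  translation:
    - [-0.75,-0.52,-0.08]
    - [-0.75,-0.52,-0.08]
    - [-0.75,-0.52,-0.08]
    - [-0.75,-0.52,-0.08]
    - [-0.75,-0.52,-0.08]
  roll: [0,0,0,0,0]

```text
t: 2.55
eef_pos: [0.5215, 0.1704, 0.2797]
tcp_rot: [0.144, 0.99, 0.0, 0.0]
ft_force: [1.0, 1.1, 0.6]
finger_gap: 1.003
finger_force: 0.0
```

>>> step_arm:
  translation:
    - [0,0,0]
    - [0,0,0]
    - [0,0,0]
    - [0,0,0]
    - [0,0,0]
  roll: [-0.2,-0.2,-0.2,-0.19,0]
  grip: -1

```text
t: 3.18
eef_pos: [0.5205, 0.1718, 0.2794]
tcp_rot: [-0.053, 0.999, 0.0, 0.0]
ft_force: [0.2, 0.4, -0.2]
finger_gap: -0.001
finger_force: 0.0
```

```bash
cat > look.py <<'E'
from h import *
import sys
def look(name,qs=("escutcheon_center","escutcheon","block_edge","block","rest_top")):
    s=robot.read_state(); f=eyes.grab_frame("wrist"); save(f,name); W=w2c(f,s)
    M=R.from_quat(s["tcp_rot"]).as_matrix()
    print("t",s["t"],s["eef_pos"].round(4) if hasattr(s["eef_pos"],"round") else s["eef_pos"],"tx",M[:,0].round(3),"tz",M[:,2].round(4),"cam",np.linalg.inv(W)[:3,3].round(3),"ft",np.round(s["ft_force"],2))
    np.savez(f"pics/{name}.npz",W=W,K=f["camera_matrix"],k1=f["k1"])
    for q in qs:
        z={"block":0,"escutcheon_center":.055}.get(q,.05)
        for r in eyes.pinpoint(q,f)[:2]:
            o,d=ray(f,r["xy"],W); print(q,np.round(r["xy"],1),round(r["confidence"],2),atz(o,d,z).round(4))
    return s,f,W
if __name__=="__main__": look(sys.argv[1])
E
python3 look.py w1
```

```text
t 3.175 [0.5205 0.1718 0.2794] tx [-0.994 -0.105 -0.   ] tz [ 1.e-04  1.e-04 -1.e+00] cam [0.45  0.164 0.422] ft [ 0.21  0.44 -0.24]
escutcheon [311.4 273.4] 0.77 [0.5928 0.1667 0.05  ]
block_edge [302.8 201.3] 0.94 [0.5171 0.1508 0.05  ]
block_edge [174.2 316.9] 0.72 [0.6599 0.021  0.05  ]
rest_top [  3.3 199.2] 0.61 [ 0.546  -0.1559  0.05  ]
```

View pics/w1.png

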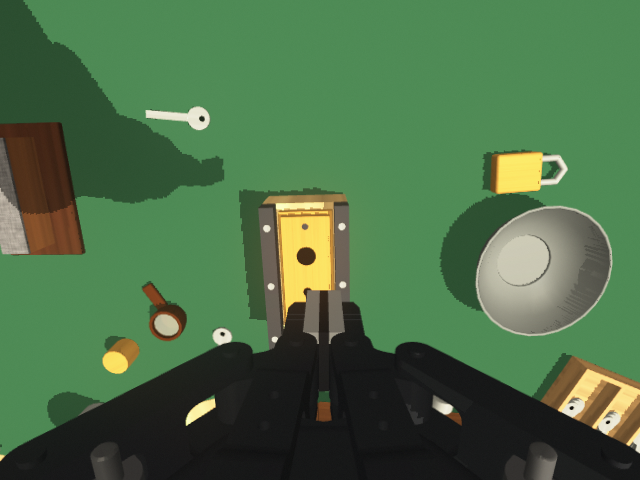

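The wrist view shows the block's front end at about (305,200), with the plate between the dark guides and the stop hidden behind the fingers. The rest is at left, x<85. I'll fit the guide lines precisely next.

```bash
cat > ortho.py <<'E'
from h import *
def ortho(name,z,x0,x1,y0,y1,res=0.0005):
    n=np.load(f"pics/{name}.npz"); f={"camera_matrix":n["K"],"k1":float(n["k1"])}; W=n["W"]
    im=cv2.imread(f"pics/{name}.png")
    xs=np.arange(x1,x0,-res); ys=np.arange(y1,y0,-res)   # up=+x, left=+y
    X,Y=np.meshgrid(xs,ys,indexing="ij"); P=np.stack([X,Y,np.full_like(X,z)],-1)@W[:3,:3].T+W[:3,3]
    u=P[...,:2]*[1,-1]/-P[...,2:]; u=u*(1+f["k1"]*(u**2).sum(-1,keepdims=True)); K=f["camera_matrix"]
    return cv2.remap(im,(u[...,0]*K[0,0]+K[0,2]).astype("f4"),(u[...,1]*K[1,1]+K[1,2]).astype("f4"),cv2.INTER_LINEAR),xs,ys
E
python3 - <<'E'
from ortho import *
o,xs,ys=ortho("w1",.072,.49,.62,.09,.24); cv2.imwrite("pics/o1.png",cv2.resize(o,None,fx=2,fy=2,interpolation=2)); print(o.shape)
E
```

```text
(260, 300, 3)
```

View pics/o1.png

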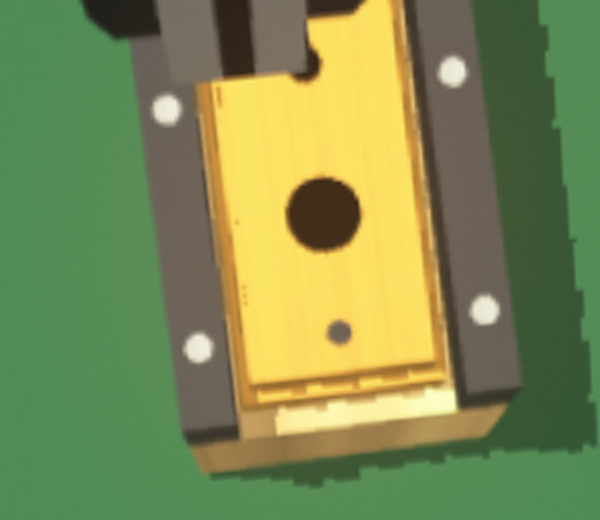

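>>> step_arm:
  translation:
    - [-0.27,-0.057,0.3]
    - [-0.27,-0.057,0.3]
    - [-0.27,-0.057,0.3]
    - [-0.27,-0.057,0.3]
    - [-0.27,-0.057,0.3]
  roll: [-0.01,-0.01,-0.01,-0.01,-0.01]

```text
t: 4.1
eef_pos: [0.6035, 0.1643, 0.1886]
tcp_rot: [-0.065, 0.998, -0.0, -0.0]
ft_force: [0.6, 0.5, -0.6]
finger_gap: 0.001
finger_force: 0.0
```

```bash
python3 look.py w2; python3 - <<'E'
from ortho import *
o,xs,ys=ortho("w2",.072,.49,.62,.08,.23); cv2.imwrite("pics/o2.png",cv2.resize(o,None,fx=2,fy=2,interpolation=2))
E
```

```text
t 4.1 [0.6035 0.1643 0.1886] tx [-0.991 -0.13   0.   ] tz [-0.e+00 -1.e-04 -1.e+00] cam [0.533 0.155 0.331] ft [ 0.63  0.49 -0.56]
escutcheon_center [322.  212.7] 0.55 [0.5899 0.1614 0.055 ]
escutcheon [325.7 215.5] 0.94 [0.5927 0.1646 0.05  ]
escutcheon [322.3 214.9] 0.29 [0.5926 0.162  0.05  ]
block_edge [320.3 111.7] 0.91 [0.5185 0.1509 0.05  ]
block_edge [596.6 213.7] 0.54 [0.5634 0.3737 0.05  ]
block [324.9 210.5] 0.24 [0.5989 0.1651 0.    ]
```

View pics/o2.png

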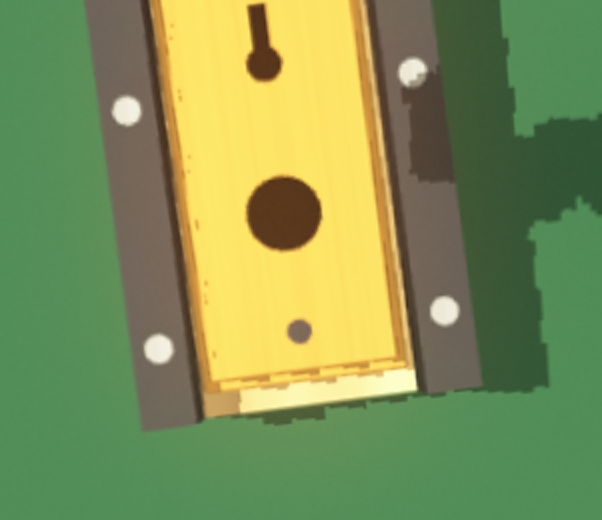

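>>> step_arm:
  translation:
    - [0,0,0.45]
    - [0,0,0.5]
    - [0,0,0.4]
    - [0,0,0.2]
    - [0,0,0.1]
  roll: [0,0,0,0,0]

```text
t: 5.03
eef_pos: [0.603, 0.1645, 0.0906]
tcp_rot: [-0.066, 0.998, 0.0, 0.0]
ft_force: [-0.7, -1.0, 0.1]
finger_gap: 0.001
finger_force: 0.0
```

>>> step_arm:
  translation:
    - [0,-0.02,0.02]
    - [0,0,0.02]
    - [0,0,0.02]
    - [0,0,0.02]
    - [0,0,0.02]
  roll: [0,0,0,0,0]

```text
t: 5.65
eef_pos: [0.6032, 0.1631, 0.0843]
tcp_rot: [-0.066, 0.998, 0.0, 0.0]
ft_force: [0.7, 0.8, 0.8]
finger_gap: 0.004
finger_force: 0.0
```

>>> step_arm:
  translation:
    - [0,0,0.02]
    - [0,0,0.02]
    - [0,0,0.02]
    - [0,0,0.015]
    - [0,0,0]
  roll: [0,0,0,0,0]

```text
t: 6.28
eef_pos: [0.6031, 0.1631, 0.0797]
tcp_rot: [-0.066, 0.998, -0.0, -0.0]
ft_force: [0.1, -0.4, -0.5]
finger_gap: 0.001
finger_force: 0.0
```

>>> step_arm:
  translation:
    - [0,0,0.02]
    - [0,0,0.02]
    - [0,0,0.02]
    - [0,0,0.02]
    - [0,0,0.01]
  roll: [0,0,0,0,0]

```text
t: 6.9
eef_pos: [0.6031, 0.163, 0.0743]
tcp_rot: [-0.066, 0.998, -0.0, -0.0]
ft_force: [0.8, 0.8, -0.3]
finger_gap: 0.008
finger_force: 0.0
```

>>> step_arm:
  translation:
    - [0,0,0.01]
    - [0,0,0.01]
    - [0,0,0]
    - [0,0,0]
    - [0,0,0]
  roll: [0,0,0,0,0]

```text
t: 7.52
eef_pos: [0.6031, 0.1631, 0.0732]
tcp_rot: [-0.066, 0.998, -0.0, -0.0]
ft_force: [-0.1, 0.6, 0.2]
finger_gap: 0.002
finger_force: 0.0
```

>>> step_arm:
  translation:
    - [0,0,0.008]
    - [0,0,0.008]
    - [0,0,0]
    - [0,0,0]
    - [0,0,0]
  roll: [0,0,0,0,0]

```text
t: 8.15
eef_pos: [0.6031, 0.1631, 0.0723]
tcp_rot: [-0.065, 0.998, 0.0, 0.0]
ft_force: [-0.1, 0.1, -0.3]
finger_gap: -0.007
finger_force: 0.0
```

>>> step_arm:
  translation:
    - [0,0,0.008]
    - [0,0,0.008]
    - [0,0,0]
    - [0,0,0]
    - [0,0,0]
  roll: [0,0,0,0,0]

```text
t: 8.78
eef_pos: [0.6031, 0.163, 0.0713]
tcp_rot: [-0.066, 0.998, -0.0, -0.0]
ft_force: [0.6, 0.0, 0.1]
finger_gap: -0.001
finger_force: 0.0
```

>>> step_arm:
  translation:
    - [0,0,0.008]
    - [0,0,0.008]
    - [0,0,0]
    - [0,0,0]
    - [0,0,0]
  roll: [0,0,0,0,0]

```text
t: 9.4
eef_pos: [0.6031, 0.1631, 0.0703]
tcp_rot: [-0.066, 0.998, -0.0, -0.0]
ft_force: [-0.0, -0.4, -0.2]
finger_gap: -0.001
finger_force: 0.0
```

>>> step_arm:
  translation:
    - [0,0,0.008]
    - [0,0,0.008]
    - [0,0,0]
    - [0,0,0]
    - [0,0,0]
  roll: [0,0,0,0,0]

```text
t: 10.02
eef_pos: [0.6032, 0.1631, 0.0702]
tcp_rot: [-0.065, 0.998, 0.0, 0.0]
ft_force: [-4.5, -1.5, 14.3]
finger_gap: -0.001
finger_force: 7.3
```

Contact at z = 0.0702 with about 14 N. I'll ease off slightly and start dragging slowly.

>>> step_arm:
  translation:
    - [0,0,-0.0015]
    - [0.01,0,0]
    - [0.02,0,0]
    - [0.02,0,0]
    - [0.02,0,0]
  roll: [0,0,0,0,0]

```text
t: 10.65
eef_pos: [0.6001, 0.1627, 0.0702]
tcp_rot: [-0.065, 0.998, 0.0, 0.001]
ft_force: [3.7, 0.4, 6.6]
finger_gap: -0.002
finger_force: 3.1
```

>>> step_arm:
  translation:
    - [0,0,0.004]
    - [0.01,0,0]
    - [0.02,0,0]
    - [0.02,0,0]
    - [0.02,0,0]
  roll: [0,0,0,0,0]

```text
t: 11.28
eef_pos: [0.5962, 0.1623, 0.0702]
tcp_rot: [-0.065, 0.998, 0.0, 0.002]
ft_force: [3.6, 0.5, 8.8]
finger_gap: 0.004
finger_force: 4.2
```

```bash
python3 look.py w3; python3 - <<'E'
from ortho import *
o,xs,ys=ortho("w3",.070,.49,.62,.08,.23); cv2.imwrite("pics/o3.png",cv2.resize(o,None,fx=2,fy=2,interpolation=2))
E
```

```text
t 11.275 [0.5962 0.1623 0.0702] tx [-0.991 -0.131 -0.003] tz [ 3.2e-03  9.0e-04 -1.0e+00] cam [0.526 0.153 0.212] ft [3.55 0.46 8.8 ]
escutcheon_center [330.2 268.3] 0.78 [0.5829 0.1635 0.055 ]
escutcheon [328.9 263.8] 0.78 [0.5827 0.163  0.05  ]
```

View pics/o3.png

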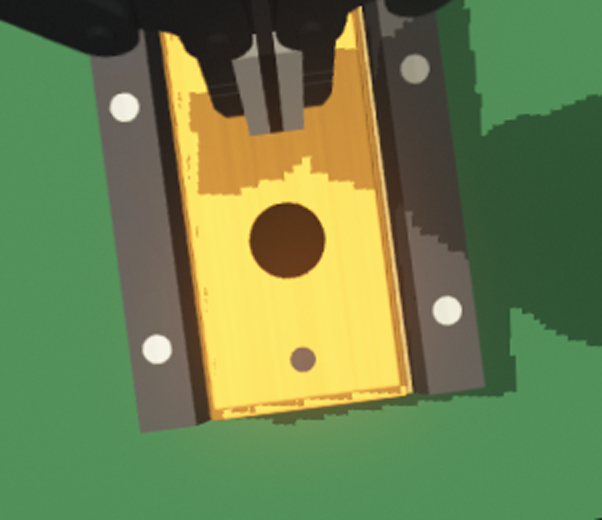

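The hole moved about 7 mm, matching the TCP, so the plate sticks to the fingers. Its centre is now about 65 mm from the edge.

>>> step_arm:
  translation:
    - [0.02,0,0.0025]
    - [0.025,0,0]
    - [0.025,0,0]
    - [0.025,0,0]
    - [0.025,0,0]
  roll: [0,0,0,0,0]

```text
t: 12.2
eef_pos: [0.5893, 0.1614, 0.0702]
tcp_rot: [-0.065, 0.998, 0.0, 0.002]
ft_force: [4.4, 0.2, 9.1]
finger_gap: 0.001
finger_force: 4.9
```

>>> step_arm:
  translation:
    - [0.025,0,0.003]
    - [0.025,0,0]
    - [0.025,0,0]
    - [0.025,0,0]
    - [0.025,0,0]
  roll: [0,0,0,0,0]

```text
t: 12.82
eef_pos: [0.5821, 0.1605, 0.0702]
tcp_rot: [-0.065, 0.998, 0.0, 0.002]
ft_force: [4.7, 0.3, 12.0]
finger_gap: 0.002
finger_force: 5.8
```

>>> step_arm:
  translation:
    - [0.03,0,0.0005]
    - [0.03,0,0]
    - [0.03,0,0]
    - [0.03,0,0]
    - [0.03,0,0]
  roll: [0,0,0,0,0]

```text
t: 13.45
eef_pos: [0.5732, 0.1593, 0.0702]
tcp_rot: [-0.065, 0.998, 0.001, 0.002]
ft_force: [4.3, 1.0, 11.8]
finger_gap: -0.0
finger_force: 6.0
```

>>> step_arm:
  translation:
    - [0.03,0,0]
    - [0.03,0,0]
    - [0.03,0,0]
    - [0.03,0,0]
    - [0.03,0,0]
  roll: [0,0,0,0,0]

```text
t: 14.08
eef_pos: [0.5643, 0.1582, 0.0702]
tcp_rot: [-0.065, 0.998, 0.001, 0.002]
ft_force: [4.0, -0.1, 13.2]
finger_gap: -0.001
finger_force: 6.1
```

>>> step_arm:
  translation:
    - [0.03,0,-0.0005]
    - [0.03,0,0]
    - [0.03,0,0]
    - [0.02,0,0]
    - [0.01,0,0]
  roll: [0,0,0,0,0]

```text
t: 14.7
eef_pos: [0.5572, 0.1572, 0.0702]
tcp_rot: [-0.065, 0.998, 0.001, 0.002]
ft_force: [5.1, 1.7, 12.6]
finger_gap: -0.002
finger_force: 6.0
```

```bash
python3 look.py w4; python3 - <<'E'
from ortho import *
o,xs,ys=ortho("w4",.070,.46,.59,.08,.23); cv2.imwrite("pics/o4.png",cv2.resize(o,None,fx=2,fy=2,interpolation=2))
E
```

```text
t 14.7 [0.5572 0.1572 0.0702] tx [-0.991 -0.131 -0.004] tz [ 0.0043  0.0014 -1.    ] cam [0.486 0.148 0.212] ft [ 5.06  1.69 12.58]
escutcheon_center [325.6 266.9] 0.76 [0.5435 0.1564 0.055 ]
escutcheon_center [ 76.3 406.1] 0.41 [0.6362 0.039  0.055 ]
escutcheon [324.6 260.5] 0.81 [0.5423 0.1558 0.05  ]
```

View pics/o4.png

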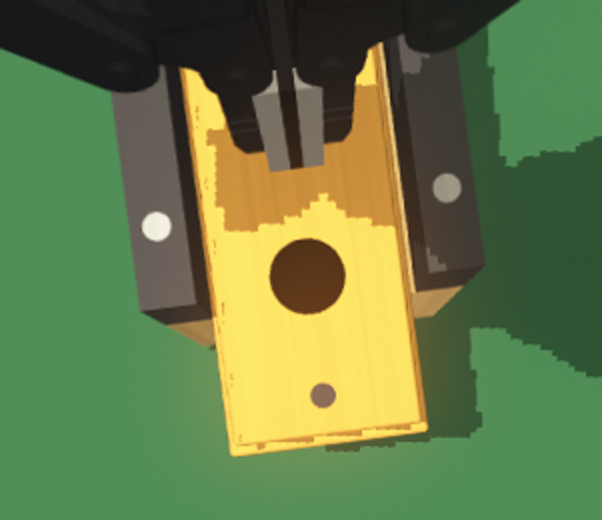

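The overhang is growing cleanly, with the centre now about 24 mm from the edge. I'll drag 8 mm more and then lift off.

>>> step_arm:
  translation:
    - [0.02,0,0]
    - [0.03,0,0]
    - [0.03,0,0]
    - [0.03,0,0]
    - [0.025,0,0]
  roll: [0,0,0,0,0]

```text
t: 15.62
eef_pos: [0.5492, 0.1562, 0.0702]
tcp_rot: [-0.065, 0.998, 0.001, 0.002]
ft_force: [4.9, 1.0, 11.5]
finger_gap: -0.005
finger_force: 6.2
```

>>> step_arm:
  translation:
    - [0,0,0]
    - [0,0,-0.02]
    - [0,0,-0.05]
    - [0,0,-0.2]
    - [0,0,-0.4]
  roll: [0,0,0,0,0]

```text
t: 16.25
eef_pos: [0.5467, 0.1555, 0.1094]
tcp_rot: [-0.066, 0.998, -0.0, -0.001]
ft_force: [0.9, -0.6, 0.6]
finger_gap: -0.001
finger_force: 0.0
```

>>> step_arm:
  translation:
    - [0.1,0,-0.4]
    - [0.2,0,-0.4]
    - [0.2,0,-0.2]
    - [0.1,0,0]
    - [0,0,0]
  roll: [0,0,0,0,0]
  grip: 1

```text
t: 16.88
eef_pos: [0.511, 0.1509, 0.1686]
tcp_rot: [-0.066, 0.998, -0.0, -0.0]
ft_force: [0.6, -0.0, -0.8]
finger_gap: 0.999
finger_force: 0.0
```

```bash
python3 look.py w5; python3 - <<'E'
from ortho import *
o,xs,ys=ortho("w5",.070,.46,.59,.08,.23); cv2.imwrite("pics/o5.png",cv2.resize(o,None,fx=2,fy=2,interpolation=2))
E
```

```text
t 16.875 [0.511  0.1509 0.1686] tx [-0.991 -0.131  0.001] tz [-7.e-04 -3.e-04 -1.e+00] cam [0.441 0.141 0.311] ft [ 0.57 -0.04 -0.8 ]
escutcheon_center [327.5 272.4] 0.82 [0.5366 0.1572 0.055 ]
escutcheon [324.4 267.2] 0.92 [0.5347 0.1547 0.05  ]
```

View pics/o5.png

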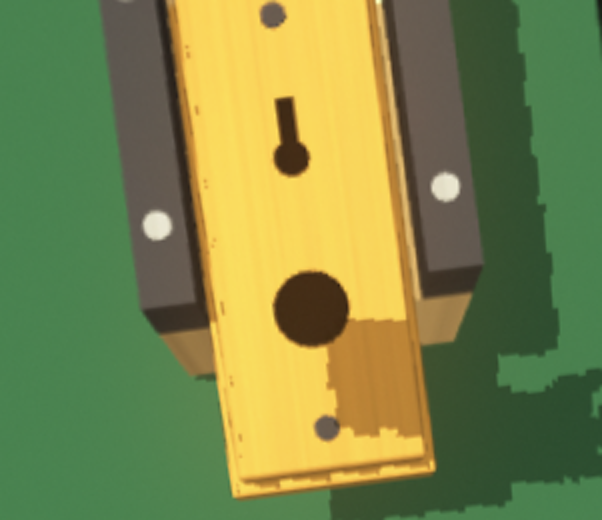

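The plate lies flat with its centre about 17 mm from the edge (screw holes at (327,428) and (272,14)), which gives 48 mm of overhang. I'll descend around the overhang and pinch it.

>>> step_arm:
  translation:
    - [0.1,0.018,0.45]
    - [0.1,0,0.55]
    - [0,0,0.5]
    - [0,0,0.4]
    - [0,0,0.22]
  roll: [0,0,0,0,0]

```text
t: 17.8
eef_pos: [0.4991, 0.1503, 0.0406]
tcp_rot: [-0.066, 0.998, -0.0, -0.001]
ft_force: [0.9, 0.2, 0.3]
finger_gap: 1.002
finger_force: 0.0
```

>>> step_arm:
  translation:
    - [0,0,0.1]
    - [0,0,0]
    - [0,0,0]
    - [0,0,0]
    - [0,0,0]
  roll: [0,0,0,0,0]

```text
t: 18.42
eef_pos: [0.4996, 0.1505, 0.0362]
tcp_rot: [-0.066, 0.998, 0.0, 0.0]
ft_force: [-0.1, 0.7, 0.1]
finger_gap: 0.998
finger_force: 0.0
```

```bash
python3 look.py w6
```

```text
t 18.425 [0.4996 0.1505 0.0362] tx [-0.991 -0.131 -0.001] tz [ 5.e-04  2.e-04 -1.e+00] cam [0.429 0.141 0.178] ft [-0.06  0.71  0.12]
escutcheon_center [323.2 413.4] 0.8 [0.5354 0.155  0.055 ]
escutcheon [328.2 403.8] 0.95 [0.5347 0.157  0.05  ]
```

View pics/w6.png

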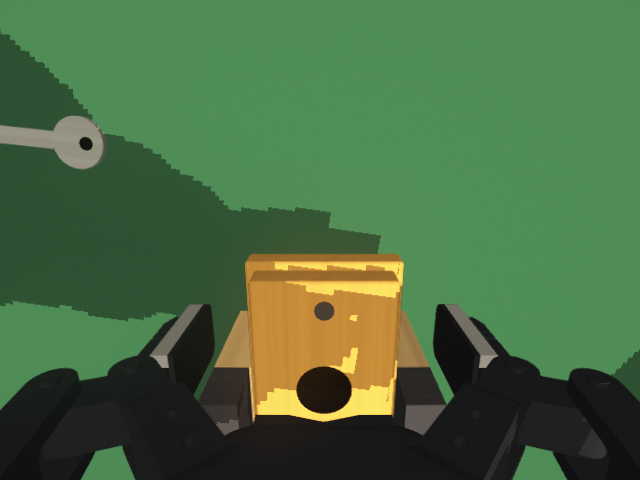

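The open pads straddle the overhanging end (plate columns 245-403, pads at about 205 and 440). I'll go down slightly and then close.

>>> step_arm:
  translation:
    - [0,0,0.04]
    - [0,0,0.03]
    - [0,0,0]
    - [0,0,0]
    - [0,0,0]
  roll: [0,0,0,0,0]

```text
t: 19.35
eef_pos: [0.4995, 0.1505, 0.0317]
tcp_rot: [-0.066, 0.998, 0.0, 0.0]
ft_force: [-0.7, 0.2, -0.5]
finger_gap: 0.995
finger_force: 0.0
```

>>> step_arm:
  translation:
    - [0,0,0]
    - [0,0,0]
    - [0,0,0]
    - [0,0,0]
    - [0,0,0]
  roll: [0,0,0,0,0]
  grip: -1
  force: 80

```text
t: 19.98
eef_pos: [0.4996, 0.1505, 0.032]
tcp_rot: [-0.065, 0.998, 0.0, 0.0]
ft_force: [-1.8, -0.7, 7.4]
finger_gap: 0.618
finger_force: 81.9
```

>>> step_arm:
  translation:
    - [0,0,0]
    - [0,0,0]
    - [0,0,0]
    - [0,0,0]
    - [0,0,0]
  roll: [0,0,0,0,0]

```text
t: 20.6
eef_pos: [0.4995, 0.1505, 0.032]
tcp_rot: [-0.066, 0.998, 0.0, 0.0]
ft_force: [-2.5, -0.9, 7.6]
finger_gap: 0.616
finger_force: 81.9
```

Gripped at a gap of about 52 mm with 82 N. Lifting.

>>> step_arm:
  translation:
    - [0,0,-0.04]
    - [0,0,-0.1]
    - [0,0,-0.2]
    - [0,0,-0.3]
    - [0,0,-0.4]
  roll: [0,0,0,0,0]

```text
t: 21.22
eef_pos: [0.4992, 0.1504, 0.0951]
tcp_rot: [-0.065, 0.998, -0.0, -0.0]
ft_force: [0.3, -1.2, -4.1]
finger_gap: 0.613
finger_force: 84.3
```

>>> step_arm:
  translation:
    - [0,0,-0.4]
    - [0,0,-0.4]
    - [0,0,-0.3]
    - [0,0,-0.1]
    - [0,0,0]
  roll: [0,0,0,0,0]

```text
t: 21.85
eef_pos: [0.4994, 0.1505, 0.1663]
tcp_rot: [-0.066, 0.998, 0.0, 0.0]
ft_force: [-0.3, 0.2, -4.7]
finger_gap: 0.616
finger_force: 84.5
```

```bash
python3 - <<'E'
from look import *
s,f,W=look("w7",("escutcheon_center","escutcheon","rest_top"))
print(np.round(s["ft_force"],1),np.round(s["ft_torque"],2),s["finger_gap"],np.round(s["joints"],2))
F=[(eyes.grab_frame(c)) for c in("scene","top")]
for g,c in zip(F,("scene","top")):
    save(g,c+"7"); np.savez(f"pics/{c}7.npz",W=w2c(g),K=g["camera_matrix"],k1=g["k1"])
for q in("escutcheon","escutcheon_center","rest_top"):
    rs=[]
    for g,c in zip(F,("scene","top")):
        for r in eyes.pinpoint(q,g)[:1]:
            rs.append(ray(g,r["xy"],w2c(g))); print(c,q,np.round(r["xy"],1),round(r["confidence"],2))
    if len(rs)==2: p,e=tri(rs); print(q,p.round(4),np.round(e,4))
E
```

```text
t 21.85 [0.4994 0.1505 0.1663] tx [-0.991 -0.131 -0.   ] tz [ 4.e-04  2.e-04 -1.e+00] cam [0.429 0.141 0.309] ft [-0.27  0.2  -4.66]
escutcheon_center [326.  419.1] 0.67 [0.6524 0.1728 0.055 ]
escutcheon [325.3 409.2] 0.69 [0.6469 0.1715 0.05  ]
rest_top [590.8 331.1] 0.54 [0.5486 0.3701 0.05  ]
rest_top [325.9 411.8] 0.51 [0.6494 0.1723 0.05  ]
[-0.3  0.2 -4.7] [-0.01  0.14 -0.02] 0.6164329699430088 [-0.44  0.45  0.05  1.94 -0.03  0.76  1.32]
scene escutcheon [366.3 148.3] 0.79
top escutcheon [269. 228.] 0.65
escutcheon [0.5619 0.1295 0.2198] [0.0036 0.0036]
scene rest_top [244.7 266.7] 0.91
top rest_top [387.3 249.6] 0.67
rest_top [ 0.5492 -0.1566  0.0468] [0.0016 0.0016]
```

>>> step_arm:
  translation:
    - [0.05,-0.3,0]
    - [0.07,-0.6,0]
    - [0.08,-0.6,0]
    - [0.08,-0.6,0]
    - [0.05,-0.35,0]
  roll: [0,0,0,0,0]

```text
t: 23.08
eef_pos: [0.4987, -0.0006, 0.1662]
tcp_rot: [-0.064, 0.998, -0.0, 0.0]
ft_force: [0.1, 0.3, -4.1]
finger_gap: 0.61
finger_force: 84.6
```

>>> step_arm:
  translation:
    - [0,0,0]
    - [0,0,0]
    - [0,0,0]
    - [0,0,0]
    - [0,0,0]
  roll: [0,0,0,0,0]

```text
t: 23.7
eef_pos: [0.499, 0.0024, 0.1661]
tcp_rot: [-0.066, 0.998, 0.0, -0.0]
ft_force: [-0.4, -0.1, -3.8]
finger_gap: 0.62
finger_force: 84.7
```

```bash
python3 - <<'E'
from look import *
from ortho import *
s,f,W=look("w8",("escutcheon_center","escutcheon","rest_top"))
M=R.from_quat(s["tcp_rot"]).as_matrix()
# predicted screw hole in tool frame from grip pose, and panel/hole geometry
Tg=np.array([.4995,.1505,.032]); a=0.1302; Rg=np.array([[-np.cos(a),-np.sin(a),0],[-np.sin(a),np.cos(a),0],[0,0,-1]])
for n,p in(("screw",[.483,.14825,.070]),("bighole",[.51225,.1522,.070])):
    q=Rg.T@(np.array(p)-Tg); print(n,q.round(4),proj(f,M@q+s["eef_pos"],W).round(1))
g=cv2.cvtColor(f["pixels"],cv2.COLOR_RGB2HSV)
m=((g[...,2]<130)).astype("u1")[220:420,240:420]
k,l,st,c=cv2.connectedComponentsWithStats(m)
print([(st[i].tolist(),(c[i]+[240,220]).round(1).tolist()) for i in range(1,k) if 60<st[i][4]<6000])
# felt: grey low saturation, mid-bright in ortho at z=.05
o,xs,ys=ortho("w8",.05,.46,.64,-.24,-.08); cv2.imwrite("pics/o8.png",o)
h=cv2.cvtColor(o,cv2.COLOR_BGR2HSV); m=((h[...,1]<50)&(h[...,2]>60)).astype("u1"); m=cv2.morphologyEx(m,cv2.MORPH_OPEN,np.ones((5,5),"u1"))
k,l,st,c=cv2.connectedComponentsWithStats(m)
for i in range(1,k):
    if st[i][4]>2000:
        pts=np.argwhere(l==i)[:,::-1].astype("f4"); r=cv2.minAreaRect(pts); P=cv2.boxPoints(r)
        print(st[i],"centre",xs[0]-r[0][1]*.0005,ys[0]-r[0][0]*.0005,"size mm",np.array(r[1])*.5,"ang",r[2]); print([(round(float(xs[0]-b*.0005),4),round(float(ys[0]-a*.0005),4)) for a,b in P])
big=cv2.resize(o,None,fx=1.25,fy=1.25); pic=np.zeros((480,800,3),"u1"); pic[:,:]=0
w=cv2.resize(cv2.imread("pics/w8.png"),(400,300)); pic[:300,:400]=w; pic[:big.shape[0],400:400+big.shape[1]]=big[:480,:400]; cv2.imwrite("pics/c8.png",pic)
E
```

```text
t 23.7 [0.499  0.0024 0.1661] tx [-0.991 -0.131  0.   ] tz [-0. -0. -1.] cam [ 0.429 -0.007  0.308] ft [-0.41 -0.07 -3.8 ]
escutcheon [326.3 408.7] 0.59 [0.6456 0.0242 0.05  ]
rest_top [103.  266.6] 0.91 [ 0.5431 -0.1564  0.05  ]
screw [ 0.0167 -0.0001 -0.038 ] [323.5 316.9]
bighole [-0.0129  0.     -0.038 ] [323.9 397.1]
[([0, 0, 16, 200, 1635], [244.5, 314.5]), ([157, 35, 23, 165, 3128], [409.4, 344.6]), ([73, 88, 21, 20, 316], [323.4, 317.7]), ([14, 154, 139, 46, 2552], [323.3, 401.0])]
[  111    69    88   244 14696] centre 0.5447496337890625 -0.1570729217529297 size mm [119.87535858  31.11198235] ang 83.4071273803711
[(0.6025, -0.1347), (0.6061, -0.1656), (0.487, -0.1794), (0.4834, -0.1485)]
```

No droop: the screw hole was predicted at (323.5,317) and seen at (323.4,318). The rest is well fitted, with its centre at (0.545,-0.157) and yaw 6.6°. Moving above it.

>>> step_arm:
  translation:
    - [0.037,-0.35,0]
    - [0.037,-0.65,0]
    - [0.037,-0.65,0]
    - [0.037,-0.65,0]
    - [0.039,-0.425,0]
  roll: [0,0,0,0,0.03]

```text
t: 24.52
eef_pos: [0.5092, -0.1634, 0.1661]
tcp_rot: [-0.057, 0.998, -0.0, 0.0]
ft_force: [0.0, -0.4, -3.8]
finger_gap: 0.614
finger_force: 84.8
```

>>> step_arm:
  translation:
    - [0,0,0.1]
    - [0,0,0.3]
    - [0,0,0.4]
    - [0,0,0.3]
    - [0,0,0.1]
  roll: [0,0,0,0,0]

```text
t: 25.15
eef_pos: [0.5089, -0.1606, 0.0931]
tcp_rot: [-0.058, 0.998, 0.0, -0.001]
ft_force: [0.0, -0.4, -4.3]
finger_gap: 0.614
finger_force: 84.8
```

```bash
python3 - <<'E'
from h import *
s=robot.read_state(); M=R.from_quat(s["tcp_rot"]).as_matrix()
c=s["eef_pos"]+M@[-.0356,0,0]; d=np.array([.5447,-.1571,0])-c
print(s["t"],np.round(s["eef_pos"],4),M[:,0].round(3),"centre",c.round(4),"tool-frame error",(M.T@d).round(4),s["ft_force"])
F=[eyes.grab_frame(c) for c in("scene","top")]; b=cv2.resize(F[0]["pixels"][160:340,160:360],(400,360)); a=cv2.resize(F[1]["pixels"][180:310,330:450],(390,360)) if False else cv2.resize(F[1]["pixels"][190:310,330:450],(360,360))
cv2.imwrite("pics/c9.png",np.hstack([b,a])[:,:,::-1])
E
```

```text
25.15 [ 0.5089 -0.1606  0.0931] [-0.993 -0.117  0.001] centre [ 0.5443 -0.1564  0.0931] tool-frame error [-0.0005 -0.0008  0.0931] [ 0.03959764 -0.35512645 -4.26206835]
```

View pics/c9.png

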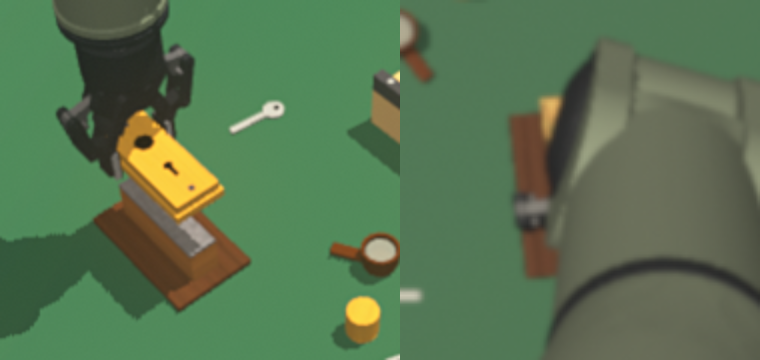

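The picture shows the plate level and lined up above the felt, with a finger on either side of the rib. Descending.

>>> step_arm:
  translation:
    - [0,-0.013,0.2]
    - [0,0,0.3]
    - [0,0,0.2]
    - [0,0,0.12]
    - [0,0,0.06]
  roll: [0,0,0,0,0]

```text
t: 25.88
eef_pos: [0.5094, -0.1622, 0.041]
tcp_rot: [-0.058, 0.998, -0.0, -0.0]
ft_force: [-0.1, -0.2, -3.5]
finger_gap: 0.615
finger_force: 84.9
```

>>> step_arm:
  translation:
    - [0,0,0.02]
    - [0,0,0.02]
    - [0,0,0.01]
    - [0,0,0]
    - [0,0,0]
  roll: [0,0,0,0,0]

```text
t: 26.5
eef_pos: [0.5095, -0.1622, 0.0384]
tcp_rot: [-0.058, 0.998, -0.0, 0.0]
ft_force: [0.5, 0.7, -3.9]
finger_gap: 0.61
finger_force: 84.9
```

>>> step_arm:
  translation:
    - [0,0,0.02]
    - [0,0,0.02]
    - [0,0,0.02]
    - [0,0,0.02]
    - [0,0,0]
  roll: [0,0,0,0,0]

```text
t: 27.12
eef_pos: [0.5093, -0.1621, 0.0334]
tcp_rot: [-0.058, 0.998, 0.0, -0.0]
ft_force: [0.8, 0.2, -4.6]
finger_gap: 0.615
finger_force: 84.9
```

>>> step_arm:
  translation:
    - [0,0,0.01]
    - [0,0,0.005]
    - [0,0,0]
    - [0,0,0]
    - [0,0,0]
  roll: [0,0,0,0,0]

```text
t: 27.75
eef_pos: [0.5094, -0.1622, 0.0326]
tcp_rot: [-0.058, 0.998, -0.0, 0.0]
ft_force: [-0.6, -0.2, -3.9]
finger_gap: 0.616
finger_force: 84.9
```

>>> step_arm:
  translation:
    - [0,0,0.008]
    - [0,0,0.004]
    - [0,0,0]
    - [0,0,0]
    - [0,0,0]
  roll: [0,0,0,0,0]

```text
t: 28.38
eef_pos: [0.5094, -0.1622, 0.0321]
tcp_rot: [-0.058, 0.998, -0.0, 0.0]
ft_force: [-3.7, 0.9, 5.7]
finger_gap: 0.615
finger_force: 86.0
```

It's down on the felt. I'll take off most of the push, then let go.

>>> step_arm:
  translation:
    - [0,0,-0.004]
    - [0,0,0]
    - [0,0,0]
    - [0,0,0]
    - [0,0,0]
  roll: [0,0,0,0,0]

```text
t: 29.0
eef_pos: [0.5094, -0.1622, 0.0322]
tcp_rot: [-0.058, 0.998, -0.0, 0.0]
ft_force: [-3.4, -0.0, 3.7]
finger_gap: 0.619
finger_force: 85.7
```

>>> step_arm:
  translation:
    - [0,0,0]
    - [0,0,0]
    - [0,0,0]
    - [0,0,0]
    - [0,0,0]
  roll: [0,0,0,0,0]
  grip: 1

```text
t: 29.62
eef_pos: [0.5094, -0.1622, 0.0321]
tcp_rot: [-0.058, 0.998, -0.0, 0.0]
ft_force: [0.1, -0.1, 0.5]
finger_gap: 1.0
finger_force: 0.0
```

Released. Raising straight up and checking.

>>> step_arm:
  translation:
    - [0,0,-0.1]
    - [0,0,-0.3]
    - [0,0,-0.5]
    - [0,0,-0.6]
    - [0,0,-0.6]
  roll: [0,0,0,0,0]

```text
t: 30.25
eef_pos: [0.5093, -0.1622, 0.1606]
tcp_rot: [-0.058, 0.998, -0.0, 0.0]
ft_force: [-0.1, -0.3, 0.4]
finger_gap: 0.998
finger_force: 0.0
```

>>> step_arm:
  translation:
    - [0.3,0,-0.4]
    - [0.3,0,-0.3]
    - [0.2,0,-0.1]
    - [0,0,0]
    - [0,0,0]
  roll: [0,0,0,0,0]

```text
t: 30.88
eef_pos: [0.462, -0.1675, 0.2057]
tcp_rot: [-0.058, 0.998, 0.0, -0.0]
ft_force: [0.6, -0.1, 0.2]
finger_gap: 1.001
finger_force: 0.0
```

```bash
python3 - <<'E'
from look import *
from ortho import *
s,f,W=look("w10",("escutcheon_center","escutcheon"))
g=eyes.grab_frame("scene"); save(g,"scene10")
for q in("escutcheon","loupe","bowl","padlock","polish","brush","key_a","lock_barrel"):
    for r in eyes.pinpoint(q,g)[:1]: print(q,np.round(r["xy"],1))
o,xs,ys=ortho("w10",.070,.46,.64,-.24,-.08); h=cv2.cvtColor(o,cv2.COLOR_BGR2HSV)
m=((h[...,1]>110)&(h[...,2]>150)&(abs(h[...,0].astype(int)-22)<9)).astype("u1"); m=cv2.morphologyEx(m,cv2.MORPH_CLOSE,np.ones((45,45),"u1"))
k,l,st,c=cv2.connectedComponentsWithStats(m); i=1+st[1:,4].argmax(); r=cv2.minAreaRect(np.argwhere(l==i)[:,::-1].astype("f4"))
print("centre",xs[0]-r[0][1]*.0005,ys[0]-r[0][0]*.0005,np.array(r[1])*.5,r[2])
E
```

```text
t 30.875 [ 0.462  -0.1675  0.2057] tx [-0.993 -0.116  0.   ] tz [-3.e-04  1.e-04 -1.e+00] cam [ 0.392 -0.176  0.348] ft [ 0.58 -0.15  0.18]
escutcheon_center [322.2 319.3] 0.88 [ 0.5453 -0.1588  0.055 ]
escutcheon [324.5 315.7] 0.92 [ 0.5442 -0.1569  0.05  ]
escutcheon [240.5 265.6]
loupe [347.5 292.5]
bowl [456.4 178.6]
padlock [417.  164.1]
polish [159.1 382.4]
brush [113.6 299.6]
key_a [285.9 219.6]
lock_barrel [342.2 322.8]
centre 0.5413708648681641 -0.15818943786621092 [130.67765808  52.27568817] 83.36748504638672
```

The plate lies flat at about (0.544,-0.157), at the same yaw as the rest, and the bystanders haven't moved. Handing in.

```bash
python3 -c "
from station import finish_job
print(finish_job())"
```

```text
the job is handed in; nothing more can be done
None
```

The escutcheon lies flat on the polishing rest, lined up with its long axis and within about 4 mm of its centre. Presses stayed under 15 N in every reading, the other things have not visibly moved, and I handed the job in at about 31 s.

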